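# Lift the hot lid off the jar pan with the lid lifter

### The arm

A 7-joint arm with a two-finger parallel gripper is mounted at the origin on the work surface. World frame = base frame: x ahead of the robot, y to its left, z up, the work surface at z = 0. Lengths are in m, angles in rad, forces in N, time in s.
With the tool pointing down it reaches from about 0.425 to 0.925 m from the base axis. Payload 6.8 kg.
Tool frame: the origin (TCP) lies on the front face of the gripper's body, between the roots of the fingers; the fingertips stand 73 mm ahead of it and the grasp point (between the pads) lies 54 mm ahead of it (env.nose_length is the distance from the TCP to the fingertips, in m); z points along the fingers, y is the line along which they close (so a half turn about z gives the same grasp; the last joint's range is limited). The gripper opens to 85 mm and grips with 20 to 120 N. Pads are 22 mm wide; open, the fingers measure 114 mm over their backs; the gripper's body (76 mm by 85 mm) begins 54 mm behind the grasp point. The pads swing forward as they close: fully open they stand 13 mm farther back than shut.
Start: joints at [-1.434, 0.477, 0.022, 1.555, -0.011, 1.109, -0.083], TCP at [0.164, 0.655, 0.304] pointing down, gripper open.
Joint ranges: [-2.96, 2.96], [-0.34, 2.1], [-1.41, 1.46], [0.24, 2.44], [-1.37, 4.51], [0.17, 1.92], [-2.96, 2.96]. Speed limits (rad/s): [2.39, 2.39, 3.14, 3.14, 3.14, 3.14, 3.14].

### API

Orientations are given as a unit quaternion [w, x, y, z].
In Python, from cell import env, kin, camera, calibration, job gives the robot as it stands. The module is installed in compiled form; this text tells all that it offers. Calls block until the motion is done:
- env.reach(position, orientation): joint-space move of the TCP to a pose.
- env.movel(position, velocity=0.15, rot=None, stop_force=None): straight line of the TCP; rot=None keeps the orientation; velocity is the mean speed in m/s. With stop_force (N) it stops when the force on the tool has changed by that much, and returns True; else False.
- env.goto_joints(angles): joint-space move.
- env.grip(opening, f_grip=None): finger opening in m; f_grip is the grip in N (None keeps the last); returns when the fingers have stopped.
- env.dwell(seconds).
- kin.inverse_kinematics(position, orientation): joint angles nearest the present ones, or None.
- env.get_state(): the state.
- camera(name): name is "scene" or "top" or "wrist"; returns (picture, depth): 480x640x3 uint8, blue, green, red; 480x640 float32, m along the optical axis (not along the pixel's ray), 0 where there is no reading.
- calibration(name): a dict with "fx", "fy", "cx", "cy" (pixels), "rvec" (rotation vector, rad) and "tvec" (3), from world to camera coordinates, as OpenCV has them. Camera axes: x right, y down, z forward; pixel columns grow to the right and rows downward; lengths in m; the calibration is good to about 2 mm. A picture is of the moment at which its call begins: read the wrist's pose just before it. calibration takes no time and is no camera call; for the wrist camera it gives the pose at the moment of the call.
A pose or a line that the arm cannot do raises env.PlanningError and nothing moves.
- job.job_done(): hands the job in; it is judged then, once.
The state is a dict: "time": time; "qpos": joint angles; "joint_velocities": joint speeds; "joint_torque": joint torques, N m; "tcp_pos": TCP position; "orientation": TCP orientation; "force": force on the tool from outside, world axes, zero at the start; "torque": the same for the moment, N m; "opening": finger opening in m; "gripper_force": force on a finger pad.
Only numpy, scipy, OpenCV 4.12 (cv2) and the standard library are available. Lean on these libraries where they do the work, as an engineer would, in place of code of your own. Each camera call takes 0.05 s, during which the arm holds its last target. There are 200 camera calls.

### The job

The jars in the pan on the hob have been sterilised and the lid is too hot to touch: take the forked lid lifter from its stand, hook it under the middle of the lid's loop handle and lift the lid clear of the pan, keeping it level all the way. Set it down gently in the middle of the round cork trivet, unhook the lifter, hang it back upright in the fork of its stand and let go. The robot itself must not touch the hot lid or pan, and the pan and the other things on the worktop stay where they are.

Things in the scene. Friction and masses are not known exactly. Their poses are not given: they have to be found in the camera images.
- lifter_grip (a point): Forked lid lifter (loose, 160 g), hung upright in its stand. This point: centre of its upright wooden handle, 24 x 24 mm in plan (sides along x and y), 80 mm tall; take it from above across either pair of sides. Below it on the same axis: steel guard plate 34 x 34 x 4 mm (underside 44 mm below this point), then a 7 mm shank. +x is where the prongs point, z up.
- lifter_cradle (a point): Where a bar lies in the lifter: between its two prongs, on their upper side; 14.5 mm forward (+x) of the handle's axis, 113 mm below its centre. Prongs: 6 mm round, at y -12 and +12 mm. Seen from here: level from x -7 to +7 mm, then rising to tips whose tops are 10 mm up and that end at x +22 mm; underside 6 mm down; rear legs at x -15 mm join the shank 31 mm up.
- stand_fork (a point): Lifter stand, fixed: base plate 120 x 110 x 6 mm, post, flat fork whose top is 100 mm above the worktop. This point: on the fork's top, where the hung lifter's axis belongs (handle centre 44 mm above). Slot 16 mm wide along x, closed 14 mm behind (+x, post there, not above the fork), open to -x: parallel to 25 mm, flared to 40 mm.
- stand_mouth (a point): Point 70 mm in front of stand_fork, along the stand's -x, at the same height: with its axis here the lifter is clear of the fork. It comes out by raising it 5 to 20 mm and drawing it level to here, and hangs up again the reverse way: shank into the slot, then lower till the guard rests on the fork. At the start the prongs point this way.
- lid: Hot lid, stainless, 208 mm across, about 0.36 kg, loose on the pan. Origin: centre of its underside, a locating rim 176 mm across, 8 mm deep, that drops into the pan and on which it stands on a flat surface; z up. Dome: 24 mm above the origin at the centre, 20 mm at 60 mm radius, 11 mm at the edge. Mass centre on its axis. The pan rim carries it at 8 mm above the origin.
- lid_bar (a point): Middle of the lid's rigid loop handle: a level 8 mm round bar along the lid's y, 68 mm long, its centre line 62 mm above the lid's origin, 34 mm free gap between it and the dome. Its two legs go down to the dome at y -42 and +42 mm. Both sides (+x, -x) are open to the lifter. The lid swings freely about the bar when it hangs.
- pan: Pan: stainless casserole, 198 mm across, 80 mm tall, 1.6 kg, loose on the hob, with three low preserving jars inside, all below the lid. Origin: centre of its underside, z up. Side grips out to y -130 and +130 mm, 64 mm above the origin. The seated lid's origin is 72 mm above the pan's.
- trivet_top (a point): Centre of the top of the round cork trivet, 190 mm across, 12 mm thick, fixed on the worktop.
- hob_top (a point): Centre of the cooking zone on the black glass top of a portable induction hob, 40 mm above the worktop; the pan stands about here. The hob is a flat box 290 mm (x) by 250 mm (y), 40 mm high, fixed; its middle is 20 mm from here along -x.
- cork_jar: Bystander: glass jar of corks, 92 mm wide, 106 mm tall. Origin at the centre of its underside.
- herb_pot: Bystander: white herb pot, 88 mm wide, 80 mm tall, leaves to 107 mm. Origin at the centre of its underside.
- mug: Bystander: white mug, 80 mm wide, 90 mm tall, with a side handle at its +y. Origin at the centre of its underside.
Things that resemble listed ones, but are neither listed nor needed, are in the scene too. Leave any orange or red look-alike of the part that bears stand_fork alone.

How it is judged:
By the outcome, as a careful person would: the job done as asked, in the order asked, and still so for the second after the job is handed in, with the robot touching nothing.
It also fails if it takes over 69 s, if anything falls off the work surface, if the arm or the gripper's body presses on something with over 40 N, if the wrist force passes 120 N, or if a joint passes its speed limit or range.

## Working session

There is one attempt and no reset: what is moved stays moved. The work goes in short steps, each a Python script; the robot and the scene stay as the last script left them, time stands still between calls to the robot, and variables do not carry over. Pictures are saved under pics/ and viewed, at most 13 in all, crops included, and the job is handed in when it is done.

```bash
mkdir -p pics; cat > h.py <<'E'
import numpy as np, cv2
from cell import env, kin, camera, calibration, job
def cal(n):
    c=calibration(n); R=cv2.Rodrigues(np.array(c["rvec"],float))[0]; return c,R,np.array(c["tvec"],float).ravel()
def cloud(n,d,cc=None):
    c,R,t=cc or cal(n); v,u=np.mgrid[:480,:640]
    P=np.stack([(u-c["cx"])/c["fx"]*d,(v-c["cy"])/c["fy"]*d,d],-1)
    W=(P-t)@R; W[d<=0]=np.nan; return W
def ray(n,u,v,z,cc=None):
    c,R,t=cc or cal(n); o=-R.T@t; r=R.T@np.array([(u-c["cx"])/c["fx"],(v-c["cy"])/c["fy"],1]); return o+r*(z-o[2])/r[2]
E
python3 - <<'E'
from h import *
for n in("scene","top"):
    p,d=camera(n); cv2.imwrite(f"pics/{n}0.png",p); np.save(f"{n}0.npy",d)
    c,R,t=cal(n); print(n,c["fx"],-R.T@t,R[2])
s=env.get_state(); print(s["time"],s["tcp_pos"],s["orientation"],s["force"])
c,R,t=cal("wrist"); print(-R.T@t,R)
E
```

```text
scene 556.2835614301599 [ 1.35246064 -0.67513378  0.93830816] [-0.59857708  0.53693391 -0.59448083]
top 571.982122238328 [0.25534527 0.07288242 1.55491185] [ 0.18321024  0.0044018  -0.9830639 ]
0.1 [0.163489   0.65448393 0.30303424] [-3.23245810e-05  1.22057910e-01  9.92522651e-01 -8.08222007e-04] [-0.26047432  0.59781997 -0.94014703]
[0.08389231 0.67368677 0.37244577] [[ 0.24284125  0.97006514 -0.00132477]
 [ 0.92009023 -0.22989767  0.31714513]
 [ 0.30734688 -0.07823483 -0.94837609]]
```

View pics/scene0.png

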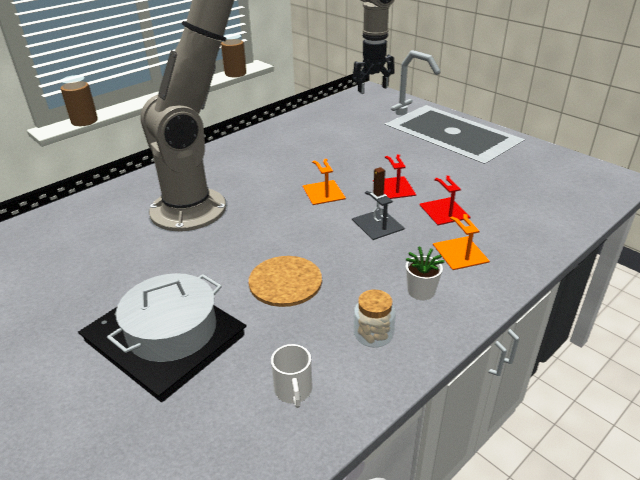

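View pics/top0.png

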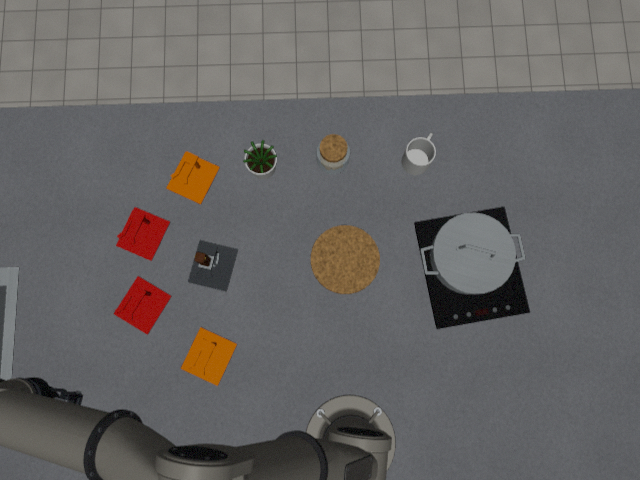

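The scene view shows the dark stand holding the lifter at about (378,205), the pan with lid at (167,315) and the trivet at (285,280). In the top view they are at (210,262), (475,252) and (345,259). Next I measure from the masks and depth.

```bash
python3 - <<'E'
from h import *
p=cv2.imread("pics/top0.png"); d=np.load("top0.npy"); W=cloud("top",d)
hsv=cv2.cvtColor(p,cv2.COLOR_BGR2HSV)
print("table z",np.nanmedian(W[200:230,270:300,2]))
# trivet
def rep(n,m):
    q=W[m]; q=q[~np.isnan(q[:,0])]; print(n,len(q),np.median(q,0),q.min(0),q.max(0)); return q
roi=lambda a,b,c,e:np.pad(np.ones((e-c,b-a),bool),((c,480-e),(a,640-b)))
m=roi(300,390,215,305)&(hsv[...,1]>90); (c,r),_=cv2.minEnclosingCircle(np.argwhere(m)[:,::-1].astype(np.float32)),0
mm=np.argwhere(m).mean(0); print("trivet",mm,ray("top",mm[1],mm[0],.012)); rep("triv",m)
# stand base
m=roi(180,245,230,300)&(W[...,2]<.02)&(p.max(2)<75)
big=cv2.morphologyEx(m.astype(np.uint8),cv2.MORPH_OPEN,np.ones((3,3)))
full=roi(180,245,230,300)&(p.max(2)<75)
hull=np.argwhere(big>0)[:,::-1]; pts=np.array([ray("top",u,v,.006)[:2] for u,v in hull],np.float32)
print("base rect",cv2.minAreaRect(pts))
# high lifter points
q=rep("lifter top",roi(180,245,230,300)&(W[...,2]>.12))
q=rep("fork lvl",roi(180,245,230,300)&(W[...,2]>.085)&(W[...,2]<.112))
# lid
m=roi(420,530,200,300)&(W[...,2]>.165); q=rep("bar",m)
print("bar rect",cv2.minAreaRect(q[:,:2].astype(np.float32)),np.argwhere(m).mean(0))
m=roi(420,530,200,310)&(W[...,2]>.115)&(W[...,2]<.145); q=rep("lid",m); print(cv2.minEnclosingCircle(q[:,:2].astype(np.float32)))
g=p.max(2)<45; m=roi(405,535,200,335)&(W[...,2]<.06)&(W[...,2]>.03); q=rep("hob",m); print(cv2.minAreaRect(q[:,:2].astype(np.float32)))
for n,b in(("corkjar",(312,355,130,170)),("herb",(240,282,135,178)),("mug",(398,440,130,180))):
    rep(n,roi(*b)&(W[...,2]>.02))
a=cv2.resize(p[225:305,175:255],None,fx=5,fy=5,interpolation=cv2.INTER_CUBIC)
s=cv2.imread("pics/scene0.png"); b=cv2.resize(s[160:240,345:425],None,fx=5,fy=5,interpolation=cv2.INTER_CUBIC)
cv2.imwrite("pics/c1.png",np.hstack([a,b]))
E
```

```text
table z 0.0011034892245339878
trivet [259.13451708 344.7212806 ] [ 0.47324579 -0.00365586  0.012     ]
triv 3704 [ 0.4729908  -0.0037167   0.01267392] [ 0.38057726 -0.0973727  -0.00362184] [0.57007851 0.08849654 0.0263089 ]
base rect ((0.46779298782348633, 0.35734373331069946), (0.11000259220600128, 0.1190606877207756), 74.61406707763672)
lifter top 165 [0.46318152 0.35128645 0.18167013] [0.45245913 0.34270519 0.12088889] [0.4787176  0.36985177 0.19113414]
fork lvl 288 [0.4805708  0.350136   0.10127175] [0.42501485 0.32892054 0.08999074] [0.51300366 0.39096616 0.11149651]
bar 110 [ 0.46577202 -0.32295697  0.17728942] [ 0.45207161 -0.3628023   0.16546683] [ 0.47944812 -0.28503292  0.18471222]
bar rect ((0.46638524532318115, -0.32383713126182556), (0.0797024592757225, 0.009109916165471077), 73.63542175292969) [248.70909091 479.46363636]
lid 5111 [ 0.46216469 -0.32261584  0.12976803] [ 0.36267644 -0.42921987  0.11518616] [ 0.56952317 -0.22067056  0.14440072]
((0.4665886461734772, -0.32524049282073975), 0.10468660295009613)
hob 4579 [ 0.3602574  -0.31899934  0.04057795] [ 0.28094117 -0.47957656  0.03048519] [ 0.60382762 -0.19246115  0.05978206]
((0.4419914484024048, -0.33740177750587463), (0.29068121314048767, 0.25223037600517273), 8.35407829284668)
corkjar 1013 [0.74766173 0.02149939 0.10331267] [ 0.71446888 -0.02414838  0.02119685] [0.79759883 0.06611588 0.11796482]
herb 913 [0.7404136  0.21484147 0.07818526] [0.69816077 0.17186352 0.02074707] [0.78741853 0.26017961 0.11485384]
mug 650 [ 0.75258417 -0.21643547  0.06699479] [ 0.70662551 -0.25332685  0.02018092] [ 0.80843    -0.17276748  0.09789957]
```

View pics/c1.png

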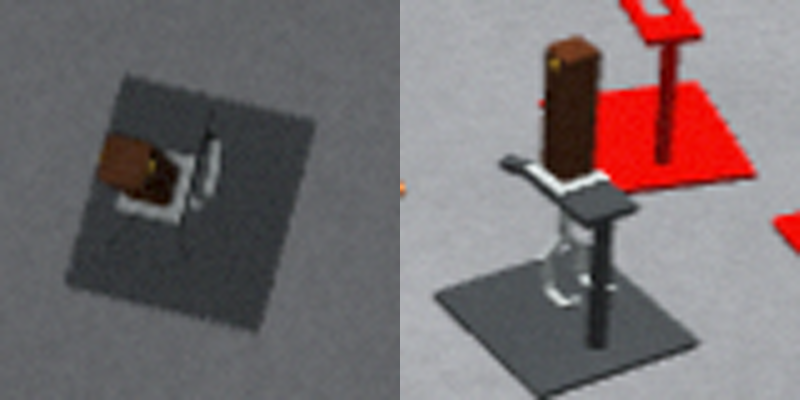

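The crop shows the brown handle at (135,170), the guard at (155,190) and the prong ends around (210,165). The slot direction is still unclear, so I'll project the depth points into the stand frame.

```bash
python3 - <<'E'
from h import *
out=[]
A=np.radians(-15.4); ex=np.array([np.cos(A),np.sin(A)]); ey=np.array([-ex[1],ex[0]]); c0=np.array([.4678,.3573])
for n in("top","scene"):
    p=cv2.imread(f"pics/{n}0.png"); d=np.load(f"{n}0.npy"); W=cloud(n,d)
    for lo,hi in((.088,.115),(.015,.06)):
        img=np.full((200,200,3),255,np.uint8)
        m=(abs(W[...,0]-.468)<.1)&(abs(W[...,1]-.357)<.1)&(W[...,2]>lo)&(W[...,2]<hi)
        q=W[m][:,:2]-c0; col=p[m]
        a=q@ex; b=q@ey
        for x,y,k in zip(a,b,col):
            u,v=int(100-y*1000),int(100-x*1000)
            if 0<=u<200 and 0<=v<200: cv2.circle(img,(u,v),2,[int(t) for t in k],-1)
        cv2.rectangle(img,(40,45),(160,155),(255,0,0),1)
        cv2.rectangle(img,(45,40),(155,160),(0,0,255),1)
        out.append(cv2.resize(img,None,fx=1.5,fy=1.5))
    m=(abs(W[...,0]-.468)<.1)&(abs(W[...,1]-.357)<.1)&(W[...,2]>.125)
    if n=="top": m=m&(W[...,2]>.178)
    q=W[m]; print(n,len(q),"z",q[:,2].max(),cv2.minAreaRect(((q[:,:2]-c0)@np.array([ex,ey]).T).astype(np.float32)))
cv2.imwrite("pics/c2.png",np.vstack([np.hstack(out[:2]),np.hstack(out[2:])]))
E
```

```text
top 102 z 0.1911341382961324 ((-0.0015041381120681763, -0.001892831176519394), (0.02467241883277893, 0.023781709372997284), 89.65642547607422)
scene 231 z 0.18486715460701286 ((0.003725925460457802, -0.003919297829270363), (0.03174319863319397, 0.030085856094956398), 4.275311470031738)
```

View pics/c2.png

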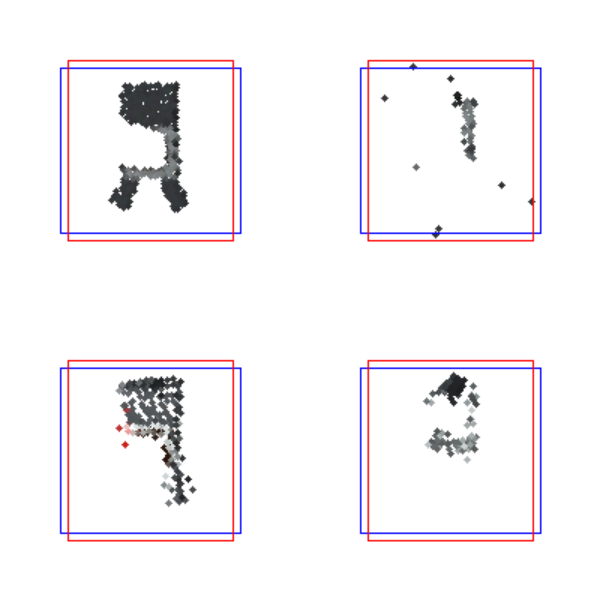

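The plots show that the fork opens toward stand −x (stand +x is at about −15.4°). The prong points at low height run toward +x, at y ≈ ±12 mm. I'll check IK options, then confirm with a close wrist view.

```bash
cat >> h.py <<'E'
from scipy.spatial.transform import Rotation as Ro
def quat(yaw):  # tool down, tool y at angle yaw
    y=np.array([np.cos(yaw),np.sin(yaw),0]); z=np.array([0,0,-1.]); x=np.cross(y,z)
    q=Ro.from_matrix(np.c_[x,y,z]).as_quat(); return np.array([q[3],q[0],q[1],q[2]])
def ex(a): return np.array([np.cos(a),np.sin(a),0])
E
python3 - <<'E'
from h import *
A=np.radians(-15.4); e=ex(A)
S=np.array([.4663,.3555,.144]); B=np.array([.466,-.324,.174]); T=np.array([.473,-.004,0])
for off in(0,90,180,-90):
    a=A+np.radians(off); print(off)
    P=dict(look=S+[0,0,.2],grasp=S+[0,0,.054],mouth=S+[0,0,.069]-.07*e,pre=B-(.0145+.045)*e+[0,0,.144],hook=B-.0145*e+[0,0,.25],
      place=T-.0145*e+[0,0,.237],un=T-.0145*e+[0,0,.220],out=T-.055*e+[0,0,.220],out60=T-.0145*e-.04*ex(A-1)+[0,0,.22],up=T-.055*e+[0,0,.35])
    for k,p in P.items():
        q=kin.inverse_kinematics(p,quat(a)); print(k,np.round(p,3),None if q is None else np.round(q,2))
E
```

```text
0
look [0.466 0.356 0.344] [-1.13  0.31  0.47  1.75 -0.16  1.11 -0.88]
grasp [0.466 0.356 0.198] [-1.09  0.48  0.43  1.89 -0.27  0.83 -0.78]
mouth [0.399 0.374 0.213] [-1.2   0.4   0.41  1.97 -0.22  0.82 -0.93]
pre [ 0.409 -0.308  0.318] [-0.35  0.31  1.08  1.97 -0.32  1.04  0.61]
hook [ 0.452 -0.32   0.424] [-0.35  0.28  1.07  1.74 -0.26  1.28  0.51]
place [ 0.459 -0.     0.237] [-0.84  0.27  0.83  2.16 -0.27  0.81 -0.11]
un [ 0.459 -0.     0.22 ] [-0.83  0.31  0.83  2.18 -0.32  0.78 -0.06]
out [0.42  0.011 0.22 ] [-0.87  0.22  0.8   2.26 -0.23  0.75 -0.18]
out60 [0.447 0.038 0.22 ] [-0.85  0.27  0.74  2.2  -0.26  0.76 -0.21]
up [0.42  0.011 0.35 ] [-0.99 -0.07  0.81  2.11  0.05  1.08 -0.48]
90
look [0.466 0.356 0.344] [-0.89  0.3   0.17  1.74 -0.06  1.11  0.6 ]
grasp [0.466 0.356 0.198] [-0.86  0.45  0.13  1.87 -0.08  0.82  0.62]
mouth [0.399 0.374 0.213] [-0.96  0.38  0.11  1.96 -0.06  0.81  0.49]
pre [ 0.409 -0.308  0.318] [ 0.5   0.19  0.02  1.93 -0.    1.02  1.83]
hook [ 0.452 -0.32   0.424] [ 0.48  0.18  0.02  1.69 -0.    1.27  1.81]
place [ 0.459 -0.     0.237] [-0.67  0.23  
[... 1012 characters left out ...]

look [0.466 0.356 0.344] [-1.62  0.6   1.28  1.78 -0.61  1.24 -2.01]
grasp [0.466 0.356 0.198] [-1.56  0.88  1.27  1.92 -0.95  1.12 -1.74]
mouth [0.399 0.374 0.213] [-1.72  0.77  1.27  2.   -0.87  1.07 -1.88]
pre [ 0.409 -0.308  0.318] [-0.35  0.31  1.08  1.97 -0.32  1.04 -0.96]
hook [ 0.452 -0.32   0.424] [-0.35  0.28  1.07  1.74 -0.26  1.28 -1.06]
place [ 0.459 -0.     0.237] [-1.13  0.51  1.3   2.17 -0.62  0.93 -1.29]
un [ 0.459 -0.     0.22 ] [-1.1   0.56  1.29  2.19 -0.7   0.92 -1.22]
out [0.42  0.011 0.22 ] [-1.21  0.45  1.31  2.27 -0.6   0.84 -1.34]
out60 [0.447 0.038 0.22 ] [-1.21  0.53  1.3   2.21 -0.68  0.9  -1.33]
up [0.42  0.011 0.35 ] [-0.2  -0.    0.02  2.07  0.    1.08 -2.01]
```

```bash
python3 - <<'E'
from h import *
A=np.radians(-15.4)
env.reach([.4663,.3555,.37],quat(A))
cc=cal("wrist"); p,d=camera("wrist"); cv2.imwrite("pics/w1.png",p); np.savez("w1.npz",d=d,c=np.array([cc],dtype=object))
s=env.get_state(); print(s["time"],s["tcp_pos"]); c,R,t=cc; print(-R.T@t,c["fx"])
W=cloud("wrist",d,cc); e=ex(A)[:2]; ey=np.array([-e[1],e[0]])
near=np.hypot(W[...,0]-.466,W[...,1]-.356)<.06
for n,m in(("handle top",near&(W[...,2]>.17)),("fork/guard",near&(W[...,2]>.085)&(W[...,2]<.112)),("prongs",near&(W[...,2]>.012)&(W[...,2]<.06))):
    q=W[m]; l=(q[:,:2]-[.4678,.3573])@np.array([e,ey]).T
    print(n,len(q),np.median(q[:,2]),"local min/max",l.min(0),l.max(0),cv2.minAreaRect(q[:,:2].astype(np.float32)))
E
```

```text
1.7333 [0.46531125 0.35703096 0.36961691]
[0.48589544 0.43476283 0.43909496] 416.5450403765258
handle top 34119 0.3614559852014121 local min/max [-0.06138882 -0.01597339] [0.05860114 0.0169981 ] ((0.4665859043598175, 0.3581239581108093), (0.032898228615522385, 0.11998946219682693), 74.48845672607422)
fork/guard 2861 0.09960944550200157 local min/max [-0.04087348 -0.02703485] [0.0422273 0.0241547] ((0.46808385848999023, 0.3555876314640045), (0.05118793621659279, 0.08307988196611404), 74.3893814086914)
prongs 253 0.03245311588075704 local min/max [-0.00547767  0.00275459] [0.03822324 0.01291114] ((0.4856007993221283, 0.36031827330589294), (0.010157265700399876, 0.04358874261379242), 75.41753387451172)
```

View pics/w1.png

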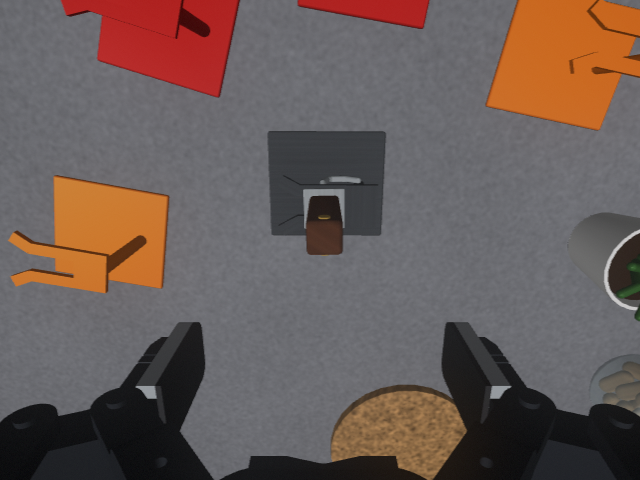

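The wrist view shows the fork tines opening left (ends at about (285,180) and (283,222)). The prong runs right from (322,181) to (360,180), toward stand +x, which agrees with the depth points. Next: the exact handle position, then the grasp.

```bash
python3 - <<'E'
from h import *
A=np.radians(-15.4)
z=np.load("w1.npz",allow_pickle=True); d=z["d"]; cc=z["c"][0]; cc=(cc[0],cc[1],cc[2]); p=cv2.imread("pics/w1.png")
W=cloud("wrist",d,cc); e=ex(A)[:2]; ey=np.array([-e[1],e[0]]); M=np.array([e,ey]).T; c0=np.array([.4678,.3573])
near=np.hypot(W[...,0]-.466,W[...,1]-.356)<.05
for n,m in(("handle top",near&(W[...,2]>.178)&(W[...,2]<.2)),("guard",near&(W[...,2]>.1)&(W[...,2]<.108)&(p.min(2)>90))):
    q=W[m]; l=(q[:,:2]-c0)@M; print(n,len(q),q[:,2].mean(),np.percentile(l,[2,98],0),cv2.minAreaRect(q[:,:2].astype(np.float32)))
for x,y,v in((304,344,.104),):
    pass
l=[(ray("wrist",u,v,zz,cc)[:2]-c0)@M for u,v,zz in((303.5,190,.104),(345,190,.104),(307,254,.184),(342,254,.184),(307,225,.184),(342,225,.184))]; print(np.round(l,4))
E
```

```text
handle top 1333 0.18285184402465884 [[-0.01366214 -0.01364319]
 [ 0.0094984   0.00927878]] ((0.4649753272533417, 0.3552290201187134), (0.02637821063399315, 0.023964714258909225), 76.19690704345703)
guard 527 0.10329410232470576 [[-0.01902865 -0.01490731]
 [ 0.01465167  0.01378845]] ((0.46501466631889343, 0.3554059565067291), (0.03302999585866928, 0.03399769961833954), 75.47613525390625)
[[-0.0186  0.013 ]
 [ 0.0152  0.0131]
 [-0.0131 -0.0133]
 [ 0.0097 -0.0133]
 [-0.0129  0.0063]
 [ 0.0094  0.0064]]
```

```bash
cat >> h.py <<'E'
A=np.radians(-15.0); S=np.array([.465,.3553,.144]); e=ex(A)
def st(n=""):
    s=env.get_state(); print(n,"t",round(s["time"],2),np.round(s["tcp_pos"],4),"F",np.round(s["force"],1),"op",round(s["opening"],4),"gf",np.round(s["gripper_force"],1)); return s
E
python3 - <<'E'
from h import *
env.movel(S+[0,0,.18],.2,rot=quat(A))
env.movel(S+[0,0,.056],.15); st("down")
env.grip(.02,f_grip=90); st("grip")
env.movel(S+[0,0,.056+.012],.08); st("up")
env.movel(S+[0,0,.056+.012]-.075*e,.1); st("out")
env.movel(S+[0,0,.24]-.075*e,.2); st("high")
cc=cal("wrist"); p,d=camera("wrist"); cv2.imwrite("pics/w2.png",p); np.savez("w2.npz",d=d,c=np.array([cc],dtype=object))
W=cloud("wrist",d,cc); g=env.get_state()["tcp_pos"]; M=np.array([e[:2],[-e[1],e[0]]]).T
l=W-g; l[...,:2]=l[...,:2]@M; m=(np.hypot(l[...,0],l[...,1])<.06)&(l[...,2]<-.135)&(l[...,2]>-.19)
print(m.sum()); q=l[m]; print(q.min(0),q.max(0),np.median(q,0))
E
```

```text
down t 3.09 [0.4656 0.3557 0.2011] F [-0.7  0.7  0.4] op 0.0853 gf 0.0
grip t 3.68 [0.4652 0.3554 0.2004] F [-0.5 -0.   3.1] op 0.0229 gf 88.2
up t 3.98 [0.4652 0.3555 0.2125] F [ 0.1 -0.1 -1.9] op 0.0229 gf 88.1
out t 4.88 [0.3931 0.3745 0.2122] F [ 0.7  0.1 -1.4] op 0.0229 gf 88.1
high t 5.89 [0.3922 0.3742 0.3828] F [-0.6  0.1 -1.8] op 0.0231 gf 88.1
1217
[-0.00428452 -0.01490167 -0.1741719 ] [ 0.03540515  0.0147868  -0.13678032] [ 0.01410469  0.01053102 -0.16338323]
```

View pics/w2.png

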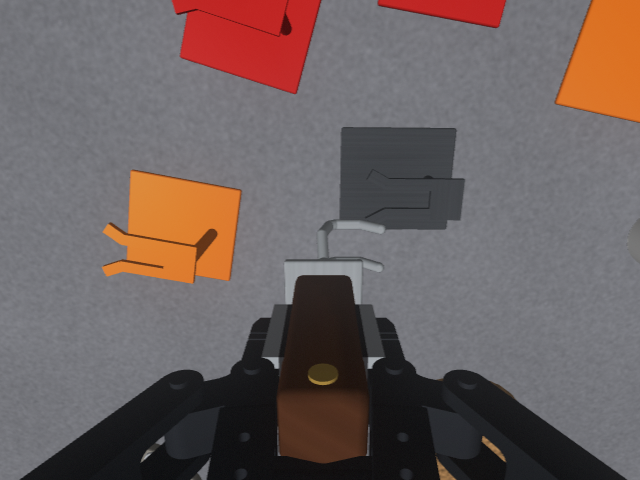

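The lifter is held straight, with prong tips at (383,230) and (381,267), and the stand empty at (400,180). I also measure the slot from this image, then go over to the lid.

```bash
python3 - <<'E'
from h import *
z=np.load("w2.npz",allow_pickle=True); d=z["d"]; cc=tuple(z["c"][0]); W=cloud("wrist",d,cc)
M=np.array([e[:2],[-e[1],e[0]]]).T
l=W-S; l[...,:2]=l[...,:2]@M; m=(abs(l[...,0])<.06)&(abs(l[...,1])<.04)&(W[...,2]>.094)&(W[...,2]<.106); m[:,:330]=0; m[:210]|=False; m[218:]=0
q=l[m]; print("fork top z",np.median(W[m][:,2]))
b=q[(q[:,0]>-.015)&(q[:,0]<.008)]; h,ed=np.histogram(b[:,1],np.arange(-.03,.031,.002)); print([(round(x,3),int(y)) for x,y in zip(ed,h)])
cxx=q[abs(q[:,1])<.004]; print("slot back x",cxx[:,0].min(), "fork x range",q[:,0].min(),q[:,0].max())
B=np.array([.466,-.324,.174]); 
env.movel([.48,.05,.42],.35); L=B-.065*e; L[2]=.42
env.movel(L,.35); st()
cc=cal("wrist"); p,d=camera("wrist"); cv2.imwrite("pics/w3.png",p); np.savez("w3.npz",d=d,c=np.array([cc],dtype=object))
W=cloud("wrist",d,cc)
m=(abs(W[...,0]-B[0])<.05)&(abs(W[...,1]-B[1])<.06)&(W[...,2]>.166)&(W[...,2]<.184)
q=W[m].astype(np.float32); print("bar",len(q),np.median(q[:,2]),q.max(0),cv2.minAreaRect(q[:,:2]))
m=(np.hypot(W[...,0]-B[0],W[...,1]-B[1])<.13)&(W[...,2]>.115)&(W[...,2]<.145); q=W[m].astype(np.float32); print("lid",len(q),cv2.minEnclosingCircle(q[:,:2]))
E
```

```text
fork top z 0.0994529685476781
[(np.float64(-0.03), 0), (np.float64(-0.028), 0), (np.float64(-0.026), 0), (np.float64(-0.024), 0), (np.float64(-0.022), 0), (np.float64(-0.02), 0), (np.float64(-0.018), 0), (np.float64(-0.016), 28), (np.float64(-0.014), 57), (np.float64(-0.012), 59), (np.float64(-0.01), 65), (np.float64(-0.008), 54), (np.float64(-0.006), 0), (np.float64(-0.004), 0), (np.float64(-0.002), 0), (np.float64(0.0), 0), (np.float64(0.002), 0), (np.float64(0.004), 0), (np.float64(0.006), 0), (np.float64(0.008), 35), (np.float64(0.01), 67), (np.float64(0.012), 58), (np.float64(0.014), 57), (np.float64(0.016), 72), (np.float64(0.018), 60), (np.float64(0.02), 0), (np.float64(0.022), 0), (np.float64(0.024), 0), (np.float64(0.026), 0), (np.float64(0.028), 0)]
slot back x 0.016082603949547247 fork x range -0.038957943346350644 0.04448983236931852
 t 8.31 [ 0.4034 -0.3062  0.4197] F [ 0.5 -1.1 -1.2] op 0.0231 gf 88.1Traceback (most recent call last):
  File "<stdin>", line 14, in <module>
cv2.error: OpenCV(4.12.0) /io/opencv/modules/imgproc/src/convhull.cpp:143: error: (-215:Assertion failed) total >= 0 && (depth == CV_32F || depth == CV_32S) in function 'convexHull'
```

View pics/w3.png

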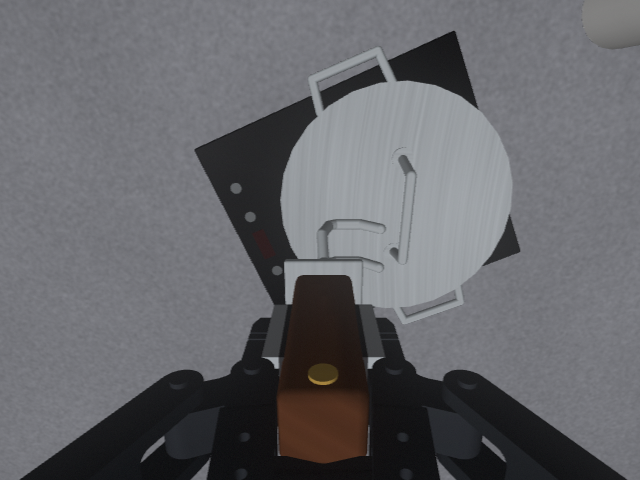

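The image shows the bar from (412,172) to (402,260) and the prongs from (325,225) to (383,268). I'll cast rays onto the bar's height.

```bash
python3 - <<'E'
from h import *
z=np.load("w3.npz",allow_pickle=True); d=z["d"]; cc=tuple(z["c"][0]); W=cloud("wrist",d,cc); p=cv2.imread("pics/w3.png")
print(W[215,400:416,2].round(3), W[200,440])
a=ray("wrist",412,172,.174,cc); b=ray("wrist",402,260,.174,cc); print(a,b,np.linalg.norm(a-b),(a+b)/2,np.degrees(np.arctan2(*(a-b)[[1,0]])))
B=np.array([.466,-.324]); r=np.hypot(W[...,0]-B[0],W[...,1]-B[1]); M=np.array([e[:2],[-e[1],e[0]]]).T
m=(r<.06)&(W[...,2]>.163)&(W[...,2]<.19); m[:,:388]=0; m[280:]=0
q=W[m].astype(np.float32); print(len(q)); 
if len(q): print(np.median(q,0),cv2.minAreaRect(q[:,:2]),cv2.fitLine(q[:,:2],cv2.DIST_L2,0,.01,.01).ravel())
m=(r<.13)&(W[...,2]>.115)&(W[...,2]<.145); q=W[m].astype(np.float32); print("lid",len(q),cv2.minEnclosingCircle(q[:,:2]))
E
```

```text
[0.135 0.136 0.175 0.176 0.177 0.178 0.177 0.178 0.177 0.177 0.177 0.177
 0.136 0.135 0.134 0.136] [ 0.50181356 -0.33108137  0.13365654]
[ 0.47621929 -0.29265754  0.174     ] [ 0.45471695 -0.36040623  0.174     ] 0.07107908237410324 [ 0.46546812 -0.32653188  0.174     ] 72.39140435510619
1025Traceback (most recent call last):
  File "<stdin>", line 8, in <module>
cv2.error: OpenCV(4.12.0) /io/opencv/modules/imgproc/src/convhull.cpp:143: error: (-215:Assertion failed) total >= 0 && (depth == CV_32F || depth == CV_32S) in function 'convexHull'
```

```bash
python3 - <<'E'
from h import *
z=np.load("w3.npz",allow_pickle=True); d=z["d"]; cc=tuple(z["c"][0]); W=cloud("wrist",d,cc)
B=np.array([.466,-.324]); r=np.hypot(W[...,0]-B[0],W[...,1]-B[1])
f=lambda m:np.ascontiguousarray(W[m][:,:2],np.float32)
m=(r<.06)&(W[...,2]>.170)&(W[...,2]<.19); m[:,:388]=0; m[280:]=0
q=f(m); print(len(q),cv2.minAreaRect(q)); l=cv2.fitLine(q,cv2.DIST_L2,0,.01,.01).ravel(); print(l,np.degrees(np.arctan2(l[1],l[0])))
m=(r<.13)&(W[...,2]>.115)&(W[...,2]<.145); print("lid",cv2.minEnclosingCircle(f(m)))
E
```

```text
977 ((0.46473243832588196, -0.32688140869140625), (0.07598113268613815, 0.008406536653637886), 73.07719421386719)
[ 0.29437184  0.955691    0.46479392 -0.3245694 ] 72.88012
lid ((0.4647919833660126, -0.3275788724422455), 0.10421468317508698)
```

```bash
cat >> h.py <<'E'
A2=np.radians(-17.); e2=ex(A2); B=np.array([.4648,-.3268,0]); CZ=.1694
def bar(c,fwd,zc): # TCP for bar-centre xy c, cradle fwd metres relative, cradle height zc
    r=c-(.0145-fwd)*e2; r=np.array(r); r[2]=zc+CZ; return r
E
python3 - <<'E'
from h import *
env.movel(bar(B,-.045,.22),.1,rot=quat(A2))
env.movel(bar(B,-.045,.151),.1); st("pre")
print(env.movel(bar(B,0,.151),.06,stop_force=6)); st("in")
p,d=camera("wrist"); cv2.imwrite("pics/w4.png",p)
print(env.movel(bar(B,0,.164),.05,stop_force=6)); s=st("near")
env.movel(bar(B,0,.180),.015); st("lift10")
E
```

```text
pre t 9.66 [ 0.4081 -0.3098  0.3209] F [-0.4 -0.7 -1.2] op 0.0233 gf 88.1
False
in t 10.56 [ 0.4505 -0.3226  0.3203] F [ 0.7 -0.8 -1.5] op 0.023 gf 88.1
False
near t 11.02 [ 0.4511 -0.3226  0.3339] F [-0.   1.2 -0.7] op 0.023 gf 88.1
lift10 t 12.23 [ 0.4509 -0.3225  0.3493] F [-0.1  0.1 -5.2] op 0.0232 gf 88.2
```

View pics/w4.png

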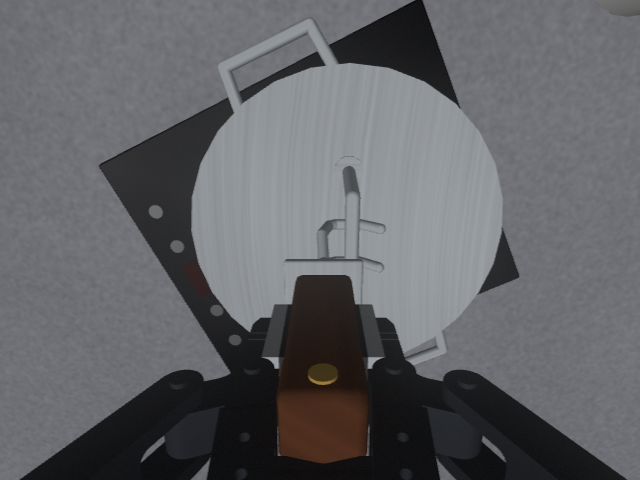

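The bar sits across both prongs at about (352,245), and the force rose by 3.5 N, which is the lid's weight. Now I lift and carry.

```bash
cat >> h.py <<'E'
T=np.array([.473,-.0037,0])
def lidcheck(c):
    cc=cal("wrist"); p,d=camera("wrist"); W=cloud("wrist",d,cc)
    g=env.get_state()["tcp_pos"]; zb=g[2]-CZ-.058  # expected lid origin z
    m=(np.hypot(W[...,0]-c[0],W[...,1]-c[1])<.14)&(abs(W[...,2]-zb-.016)<.012)
    q=W[m]; q2=np.ascontiguousarray(q[:,:2],np.float32); cen,r=cv2.minEnclosingCircle(q2)
    X=np.c_[q[:,:2]-cen,np.ones(len(q))]; co=np.linalg.lstsq(X,q[:,2],rcond=None)[0]
    print("lid",np.round(cen,4),round(r,4),"slope",np.round(co[:2],3),"z0",round(co[2]-zb,4)); return p
E
python3 - <<'E'
from h import *
lidcheck(B)
env.movel(bar(B,0,.25),.05); st("up"); env.dwell(.3); lidcheck(B)
env.movel(bar(T,0,.25),.1); st("over"); env.dwell(.4)
cv2.imwrite("pics/w5.png",lidcheck(T))
E
```

```text
lid [ 0.4645 -0.3274] 0.1042 slope [-0.003 -0.016] z0 0.0167
up t 13.83 [ 0.4508 -0.3224  0.4191] F [-0.4  0.6 -5.6] op 0.0233 gf 88.2
lid [ 0.4645 -0.3274] 0.1043 slope [-0.004 -0.016] z0 0.0167
over t 17.57 [4.591e-01 3.000e-04 4.194e-01] F [-0.1  0.2 -3.8] op 0.0233 gf 88.2
lid [ 0.4729 -0.0045] 0.1043 slope [-0.008 -0.015] z0 0.0168
```

View pics/w5.png

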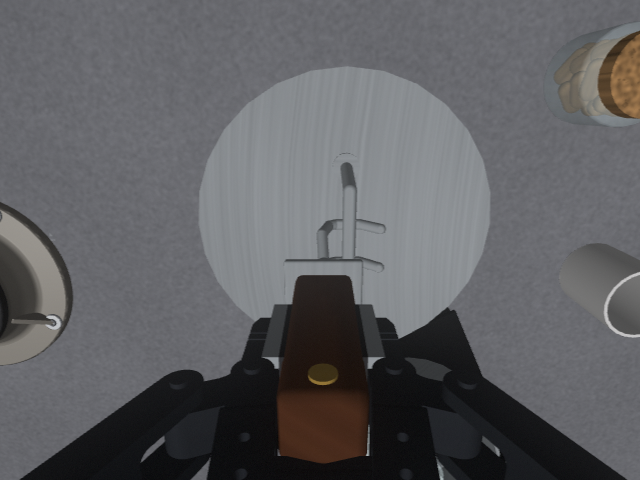

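The lid hangs level above the trivet position, centred within 1 mm. Now I set it down and unhook.

```bash
python3 - <<'E'
from h import *
T[1]+=.0007
env.movel(bar(T,0,.082),.07); st("near")
env.movel(bar(T,0,.066),.012); st("down")
env.movel(bar(T,0,.0525),.03); st("free"); lidcheck(T+0)
print(env.movel(bar(T,-.045,.0525),.05,stop_force=5)); st("out")
cv2.imwrite("pics/w6.png",camera("wrist")[0])
p,d=camera("top"); W=cloud("top",d); m=(np.hypot(W[...,0]-.473,W[...,1])<.13)&(W[...,2]>.018)&(W[...,2]<.045)
q=W[m]; print(cv2.minEnclosingCircle(np.ascontiguousarray(q[:,:2],np.float32)))
E
```

```text
near t 20.57 [0.4593 0.0013 0.2516] F [-0.1 -0.7 -4.1] op 0.023 gf 88.2
down t 22.05 [0.4592 0.0013 0.2355] F [ 0.2 -0.3 -1.3] op 0.0233 gf 88.4
free t 22.65 [0.4591 0.0011 0.2218] F [ 0.  -0.1 -0.6] op 0.0231 gf 88.4
lid [ 0.473 -0.003] 0.14 slope [-0.001 -0.002] z0 0.0062
False
out t 23.75 [0.4165 0.0144 0.222 ] F [-0.  -0.4 -1.7] op 0.023 gf 88.4
((0.47478240728378296, -0.001956402789801359), 0.10388118773698807)
```

View pics/w6.png

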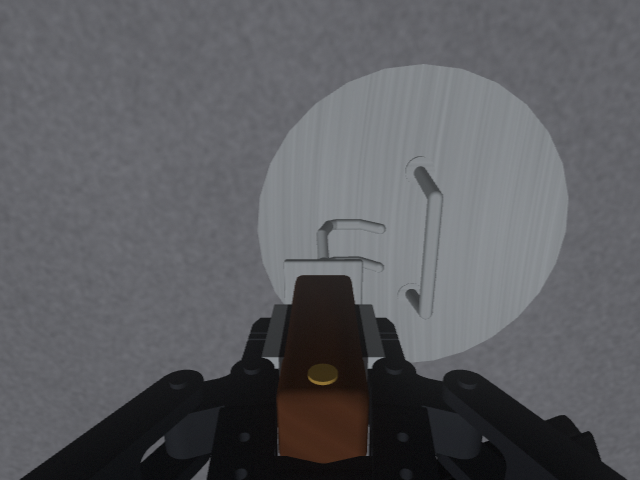

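The prongs are clear of the bar (tips x≈383, bar x≈430) and the lid sits on the trivet. Now I hang up the lifter.

```bash
python3 - <<'E'
from h import *
n=np.array([-e[1],e[0],0]); F=S+.001*e+.0004*n
s=st(); q=s["tcp_pos"].copy(); q[2]=.40; env.movel(q,.2)
env.movel(F-.1*e+[0,0,.256],.3,rot=quat(A)); st("mouth high")
env.movel(F-.1*e+[0,0,.068],.15); st("mouth")
print(env.movel(F+[0,0,.068],.08,stop_force=8)); st("in")
print(env.movel(F+[0,0,.053],.02,stop_force=4)); st("seated")
p,d=camera("scene"); cv2.imwrite("pics/s7.png",cv2.resize(p[120:360,230:550],(800,600)))
E
```

```text
t 23.85 [0.4164 0.0143 0.222 ] F [ 0.2  0.3 -1.1] op 0.0233 gf 88.4
mouth high t 26.27 [0.3703 0.3794 0.4   ] F [-0.6 -0.9 -1.7] op 0.023 gf 88.4
mouth t 27.68 [0.3699 0.3817 0.2128] F [ 0.3  0.2 -1.5] op 0.0232 gf 88.4
False
in t 29.07 [0.4655 0.3558 0.212 ] F [ 0.   0.4 -0.7] op 0.0229 gf 88.4
True
seated t 29.66 [0.466  0.3554 0.2004] F [-1.4 -1.1  5.4] op 0.0232 gf 89.0
```

View pics/s7.png

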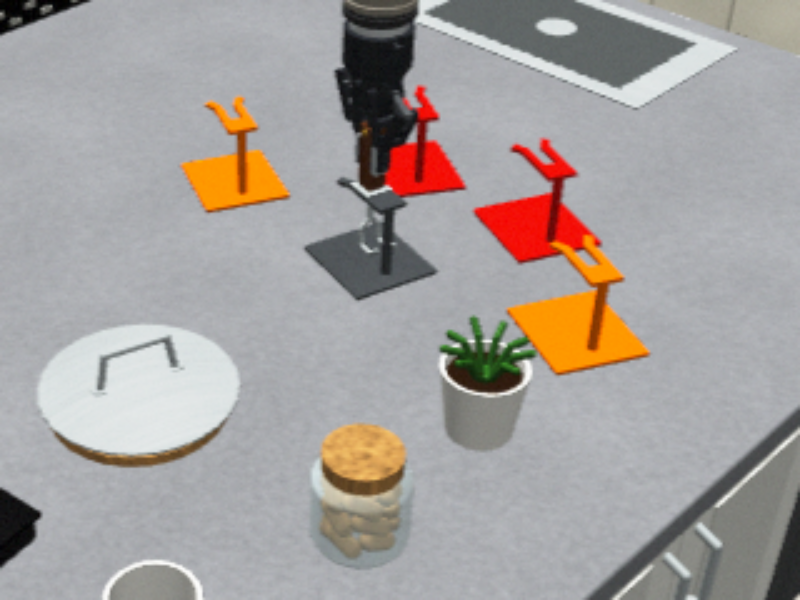

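The lid rests on the trivet (140,390) and the lifter's guard sits on the fork (375,190), with contact at the same TCP height as the pick-up (0.2004 m). I release, check and hand in.

```bash
python3 - <<'E'
from h import *
env.grip(.085); st("open")
g=env.get_state()["tcp_pos"].copy(); g[2]=.37; env.movel(g,.12); env.dwell(.5); st()
cc=cal("wrist"); p,d=camera("wrist"); W=cloud("wrist",d,cc); r=np.hypot(W[...,0]-S[0],W[...,1]-S[1])<.05
f=lambda m:np.ascontiguousarray(W[m][:,:2],np.float32)
m=r&(W[...,2]>.178)&(W[...,2]<.2); print("handle top",W[m][:,2].mean(),cv2.minAreaRect(f(m)))
m=r&(W[...,2]>.1)&(W[...,2]<.108)&(p.min(2)>90); print("guard",W[m][:,2].mean(),cv2.minAreaRect(f(m)))
p,d=camera("top"); cv2.imwrite("pics/top8.png",p)
E
```

```text
open t 30.33 [0.4653 0.355  0.1996] F [ 0.5 -0.1 -0.2] op 0.0848 gf 0.0
 t 32.4 [0.4654 0.355  0.37  ] F [ 0.7  0.8 -0.5] op 0.0854 gf 0.0
handle top 0.18286184179671772 ((0.46530047059059143, 0.35539358854293823), (0.02596179023385048, 0.02394930273294449), 75.31912231445312)
guard 0.10335458459031802 ((0.4654316306114197, 0.3552968502044678), (0.03353766351938248, 0.0339692085981369), 76.1268310546875)
```

View pics/top8.png

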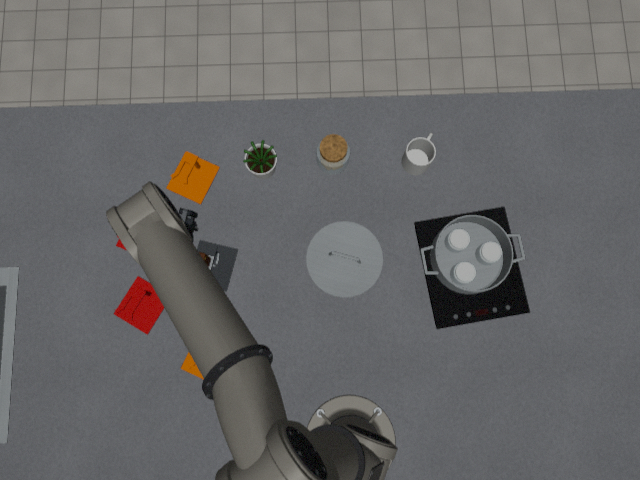

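The top view shows the lid centred on the trivet (345,259), the pan still in place (472,255) and the bystanders unmoved. The lifter hangs upright, within 1 mm of its original place.

```bash
python3 -c "
from h import *
print(job.job_done())"
```

```text
the job is handed in; nothing more can be done
None
```

The job is handed in at about 32 s: the lid sits level in the middle of the trivet, the lifter hangs upright in its stand and released, and the pan and other things are where they were.

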